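# Prise the terminal cover off the stitching machine's control box

### The arm

A 7-joint arm with a two-finger parallel gripper is mounted at the origin on the work surface. World frame = base frame: x ahead of the robot, y to its left, z up, the work surface at z = 0. Lengths are in m, angles in rad, forces in N, time in s.
With the tool pointing down it reaches from about 0.4 to 0.75 m from the base axis. Payload 19.5 kg.
Tool frame: the origin (TCP) lies between the finger pads; the fingertips stand 17 mm ahead of it and the grasp point (between the pads) lies 2 mm behind it (tip_reach is the distance from the TCP to the fingertips, in m); x points along the fingers, y is the direction in which the jaws open and shut, and the axes are right-handed (so a half turn about x gives the same grasp; the last joint's range is limited). The gripper opens to 85 mm and grips with 20 to 120 N. Pads are 22 mm wide; open, the fingers measure 114 mm over their backs; the gripper's body (76 mm by 85 mm) begins 54 mm behind the grasp point. The pads swing forward as they close: fully open they stand 13 mm farther back than shut.
Start: joints at [-1.188, 0.707, -0.028, 1.485, 0.022, 0.951, -0.075], TCP at [0.237, 0.524, 0.248] pointing down, gripper open.
Joint ranges: [-2.71, 2.71], [-0.32, 2.16], [-1.57, 1.52], [0, 2.45], [-1.46, 4.6], [0, 2.02], [-2.83, 2.83]. Speed limits (rad/s): [1.89, 1.89, 2.57, 2.57, 3.01, 3.01, 3.01].

### API

Orientations are given as a unit quaternion [x, y, z, w].
In Python, from cell import sense, snapshot, close_job, tip_reach gives the robot as it stands.
- The arm moves only by the tool step_arm, never from a script. Its argument "rows" is a list of rows, each a list of 2 entries, a list of its own where there are three numbers: the shift along the tool's x, y, z in mm, then the turn about the tool's x in degrees. A call has 1 to 12 rows; each row is the pose to reach, as a shift and turn from the pose commanded when the call began, along the tool's axes at that moment; what a row does not reach only later rows make up. A row lasts 1/8 s, in which the tool goes at most 62.5 mm and 10.7 degrees, less where a joint would pass 70% of its speed; a pose out of reach is approached as far as the arm can. A call with a gripper value outside its range is refused whole. "gripper" is the finger opening in mm, from 0 to 85.4, set as the call begins (left out, the last holds). The fingers move at their own pace and stop on an object; "grip_force" is the grip in N (left out, the last holds). Time passes only in rows, so rows that repeat a pose let the fingers close. It gives the time, the measured TCP pose, the force and the opening at its end, in the units of the state.
- sense(): the state, without advancing time (a new reading comes with each control period).
- snapshot(name): name is "scene" or "top" or "wrist"; returns a dict with "image" (400x640x3 uint8, red, green, blue), "depth" (400x640 float32, m along the optical axis (not along the pixel's ray), 0 where there is no reading), "intrinsics" (3x3 intrinsics, pixels), "D" ([k1, k2, p1, p2, k3] as OpenCV has them; the pictures are not rectified), "R" (3x3) and "t" (3): a world point X has camera coordinates R X + t. Camera axes: x right, y down, z forward; pixel columns grow to the right and rows downward; lengths in m; the calibration is good to about 2 mm. A picture is of the moment at which its call begins.
- close_job(): hands the job in, once; it reports no verdict.
The state is a dict: "time": time; "qpos": joint angles; "qvel": joint speeds; "joint_torque": joint torques, N m; "position": TCP position; "tcp_rot": TCP orientation; "contact_force": force on the tool from outside, world axes, zero at the start; "moment": the same for the moment, N m; "gripper_width": finger opening in m.
Only numpy, scipy, OpenCV 4.12 (cv2) and the standard library are available. Lean on these libraries where they do the work, as an engineer would, in place of code of your own. Each camera call takes 0.05 s, during which the arm holds its last target.

### The job

Take the flat pry blade out of the wooden tool block, put its tip down into the notch in the top edge of the orange terminal cover, and prise the snapped-on cover off the grey control box so that it ends up lying flat on the bench. Then put the blade back in its slot in the block, fully home. Do not touch the cover with the gripper, and leave the other things on the bench where they are.

Things in the scene. Friction and masses are not known exactly. Their poses are not given: they have to be found in the camera images.
- box: grey control box, fixed, 110 wide (y) x 80 deep (x) x 70 mm high. Origin: on the bench, middle of the front face's lower edge; x points level out of the front face, y along it, z up; the box lies at x = -80 to 0 mm. On its front, behind the cover, a black terminal block sticks out 8 mm (up to 38 mm high) and two spring catches, 44 mm up, hold the cover's side walls.
- cover: loose orange cap, 84 wide (y) x 66 high (z) x 18 mm deep (x), about 90 g, standing on the bench against the box's front; same origin and axes as the box while on. Front plate 4 mm thick at x = 14 to 18 mm; 4 mm side and top walls reach back to the box; bottom and back open.
- cover_notch (a point): middle of the notch in the cover's top edge, at the top's height (66 mm above the bench while on). The notch is a gap in the top wall, 30 mm along y, open at the back, from the box's face to the back of the front plate (14 mm along x; its middle is 7 mm from the face). Below it the space behind the plate is free down to 38 mm above the bench.
- cover_mid (a point): middle of the cover's front plate, 33 mm above its lower edge. The catches let go when the top is pulled about 5 to 8 mm out from the box (+x) with roughly 5 to 15 N; by some 10 to 15 mm the cover tips over its lower front edge, away from the box, and falls on its front (its x axis then points down).
- blade: flat pry blade, standing upright in the middle slot of the tool block: dark wooden handle 24 (x) x 34 (y) x 65 mm (z) with a thin brass band, below it a flat steel blade 3 thick (x) x 18 wide (y) x 55 mm long (z). Origin: centre of the handle's underside; z up along the handle. Mass 120 g, may vary by a third.
- blade_tip (a point): middle of the blade's lower end, 55 mm below the handle's underside
- blade_grip (a point): point on the handle's axis 26 mm above its underside, a good place to hold it, across the 24 mm (x) sides
- block: light wooden tool block, fixed, 75 (x) x 170 (y) x 62 mm high (z), origin at the centre of its underside. The blade's slot is at its centre, 12 (x) x 27 mm (y), 58 mm deep from the top; the handle's underside rests on the top of the block, 62 mm above the bench.
- awl: awl with a 55 mm high turned wooden grip standing in the block's round hole 62 mm to +y of the slot (the like hole on the other side is empty); bystander. Origin at the underside of the grip
- hammer: hammer lying on the bench, bystander
- wax_tin: flat brass tin, 66 mm diameter, 40 mm high, bystander; origin under its centre
- spool: red spool, 40 mm diameter, 55 mm high, bystander; origin under its centre
- jar: amber jar, 70 mm diameter, 100 mm high, bystander; origin under its centre
- cup: blue mug, 80 mm diameter, 90 mm high, bystander; origin under its centre
- square: try square lying on the bench, wooden stock and steel blade, bystander
Mind the look-alikes: they are no part of the job. What is shaped like the box but turquoise is not meant.

How it is judged:
On the way, in this order (a step that is already met when the one before it is completed fails the run):
1. the blade's tip is down in the notch behind the cover's front plate while the cover is still on (x of blade_tip in the frame of box between -0.001 and 0.025 m and y of blade_tip in the frame of box between -0.018 and 0.018 m and height (world z) of blade_tip below 0.062 m and angle between cover's own z axis and vertical below 0.15 rad), for 0.1 s.
2. the cover has come off and lies flat on the bench (angle between cover's own z axis and vertical above 1.2 rad and height (world z) of cover_mid below 0.03 m), for 0.1 s.
At the end, for the whole second after the job is handed in: The cover lies flat on the bench (within 20 degrees, its plate's middle under 30 mm up), off the box and at rest. The blade stands upright (within 8 degrees) in the block's slot, its handle's underside within 6 mm of the block's top and 12 mm of the slot's centre, at rest (all of step 2 and angle between cover's own z axis and vertical below 1.94 rad and (angle between cover's own x axis and vertical above 2.77 rad or angle between cover's own x axis and vertical below 0.37 rad) and linear speed of each of cover, blade below 0.02 m/s and horizontal distance between blade and block below 0.012 m and height (world z) of blade between 0.056 and 0.068 m and angle between blade's own z axis and vertical below 0.15 rad); the robot touches nothing.
It fails at once if the gripper touches the cover (contact force between any of the fingers, the arm and cover above 0.5 N).
It fails at once if a bystander is moved by more than 30 mm (distance of any of awl, hammer, wax_tin, spool, jar, cup, square from where it was at the start of the episode above 0.03 m).
It also fails if it takes over 48 s, if anything falls off the work surface, if the arm or the gripper's body presses on something with over 40 N, if the wrist force passes 120 N, or if a joint passes its speed limit or range.

## Working session

There is one attempt and no reset: what is moved stays moved. The work goes in short steps, Python scripts to look and compute and a tool call to move; the robot and the scene stay as the last step left them, time stands still between calls to the robot, and variables do not carry over. Pictures are saved under pics/ and viewed, and the job is handed in when it is done.

Besides the shell and the picture viewer there is one more tool, called after ">>>" by a JSON object that holds its "fn" and its "kwargs". step_arm: Moves the arm, as the interface text tells. Its arguments: {"type":"object","properties":{"rows":{"type":"array"},"gripper":{"type":"number"},"grip_force":{"type":"number"}},"required":["rows"]}

```bash
mkdir -p pics; ls
python3 - <<'E'
from cell import sense,snapshot,tip_reach
import cv2,numpy as np
s=sense();print({k:np.round(v,4) for k,v in s.items()},tip_reach)
for n in ["scene","top","wrist"]:
    d=snapshot(n);np.savez(f"{n}0.npz",**d);cv2.imwrite(f"pics/{n}0.png",d["image"][:,:,::-1])
E
```

```text
pics
{'time': np.float64(0.0), 'qpos': array([-1.1877,  0.7071, -0.0276,  1.485 ,  0.022 ,  0.9509, -0.0755]), 'qvel': array([ 0.0013,  0.    , -0.0009, -0.0004,  0.0009,  0.    ,  0.0015]), 'joint_torque': array([ 0.00000e+00, -8.83226e+01,  1.23460e+00, -2.36163e+01,
        1.70000e-02,  6.70000e-03,  0.00000e+00]), 'position': array([0.2369, 0.5237, 0.2478]), 'tcp_rot': array([ 0.1487,  0.6913, -0.1494,  0.6912]), 'contact_force': array([ 0.3662, -0.5602, -0.0112]), 'moment': array([-0.0052, -0.0258, -0.0142]), 'gripper_width': np.float64(0.0853)} 0.017
```

View pics/scene0.png

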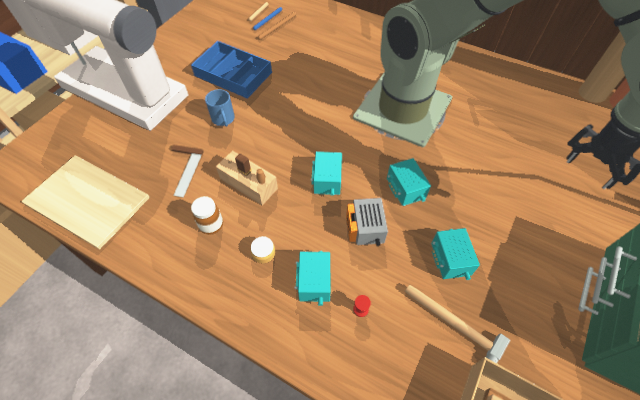

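View pics/top0.png

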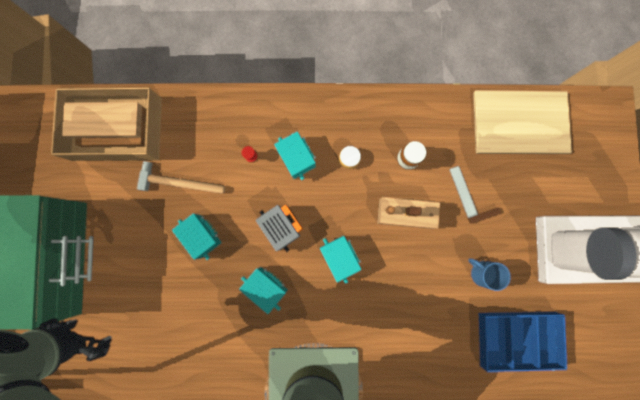

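View pics/wrist0.png

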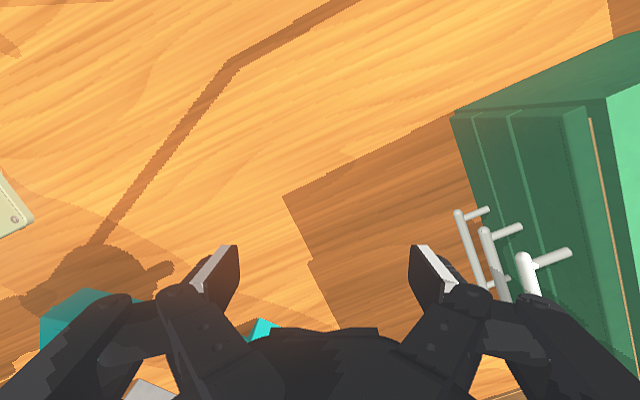

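Candidates: the grey box with the orange cover is at top (279,228). The turquoise look-alikes are at (295,155), (196,236), (263,290) and (341,259). The block is at top (409,212) with two things standing in it, so I'll take a close crop to tell blade from awl.

```bash
cat > h.py <<'E'
import numpy as np,cv2
def cloud(d):
    K=np.array(d["intrinsics"]);D=np.array(d["D"]);R=np.array(d["R"]);t=np.array(d["t"]);Z=d["depth"]
    h,w=Z.shape
    v,u=np.mgrid[:h,:w]
    p=cv2.undistortPoints(np.stack([u,v],-1).reshape(-1,1,2).astype(np.float64),K,D).reshape(h,w,2)
    X=np.dstack([p[...,0]*Z,p[...,1]*Z,Z])
    return (X-t)@R
def proj(d,P):
    r,_=cv2.Rodrigues(np.array(d["R"]));return cv2.projectPoints(np.array(P,float).reshape(-1,1,3),r,np.array(d["t"]),np.array(d["intrinsics"]),np.array(d["D"]))[0].reshape(-1,2)
E
python3 - <<'E'
from h import *
a=dict(np.load("scene0.npz"));b=dict(np.load("top0.npz"))
i1=cv2.resize(a["image"][140:260,180:400],None,fx=3,fy=3,interpolation=cv2.INTER_CUBIC)
i2=cv2.resize(b["image"][180:270,240:460],None,fx=3,fy=3,interpolation=cv2.INTER_CUBIC)
cv2.imwrite("pics/c0.png",np.vstack([i1[:330],i2])[:,:,::-1])
P=cloud(b)
for u,v in [(279,228),(289,215),(408,221),(392,211),(409,211),(427,210),(249,154),(349,157),(413,152)]: print(u,v,P[v,u].round(3))
Q=cloud(a)
for u,v in [(243,163),(262,175),(370,215),(352,222)]: print(u,v,Q[v,u].round(3))
print(a["t"],b["t"], -b["R"].T@b["t"], -a["R"].T@a["t"])
E
```

```text
279 228 [0.486 0.098 0.066]
289 215 [0.525 0.073 0.029]
408 221 [ 0.505 -0.277  0.058]
392 211 [ 0.53  -0.22   0.119]
409 211 [ 0.53  -0.267  0.122]
427 210 [ 0.537 -0.334  0.058]
249 154 [0.705 0.19  0.054]
349 157 [ 0.698 -0.107  0.041]
413 152 [ 0.7   -0.287  0.1  ]
243 163 [ 0.547 -0.27   0.124]
262 175 [ 0.544 -0.21   0.105]
370 215 [0.492 0.104 0.072]
352 222 [0.533 0.071 0.066]
[ 0.29749355 -0.3268545   1.43199308] [-0.04317866  0.56690557  1.14405723] [ 0.46123359 -0.0285047   1.19103498] [1.05456054 0.2668979  1.03082881]
```

View pics/c0.png

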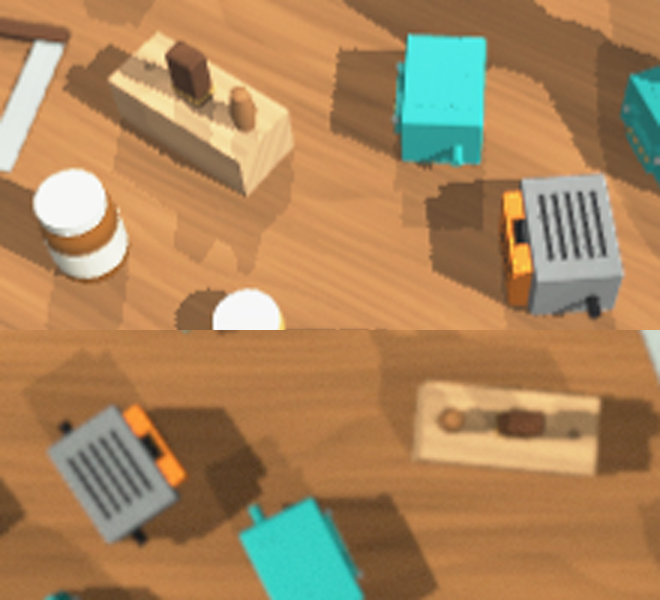

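The crop confirms it: the blade is the dark rectangular handle in the middle (scene ~(243,163)), the awl is the light round grip (262,175), and the right box is grey with the orange cover and black notch (scene ~(352,220)). Next I fit the poses.

```bash
cat > fit.py <<'E'
from h import *
def rect(p):
    r=cv2.minAreaRect((p[:,:2]*1000).astype(np.float32)); return np.round(r[0],1),np.round(r[1],1),round(r[2],1),len(p)
def sel(P,c,r,z0,z1):
    m=(np.hypot(P[...,0]-c[0],P[...,1]-c[1])<r)&(P[...,2]>z0)&(P[...,2]<z1); return m
if __name__=="__main__":
  for n in ["scene0","top0"]:
    d=dict(np.load(n+".npz"));P=cloud(d);im=d["image"].astype(int)
    m=sel(P,(.53,-.27),.11,.050,.068); print(n,"block",rect(P[m]), np.median(P[m][:,2]))
    m=sel(P,(.53,-.27),.03,.11,.14); print("handle",rect(P[m]),np.median(P[m][:,2]))
    grey=(abs(im[...,0]-im[...,2])<25)&(im[...,0]>90)
    m=sel(P,(.49,.1),.08,.06,.08)&grey;p=P[m]; print("boxtop",rect(p),np.median(p[:,2]))
    org=(im[...,0]>190)&(im[...,2]<80)&(im[...,1]<180)
    m=sel(P,(.52,.08),.08,.058,.08)&org;p=P[m]; print("covertop",rect(p),np.median(p[:,2]),p.mean(0).round(4))
E
python3 fit.py
```

```text
scene0 block (array([ 534.3, -283.6]), array([174.1,  78.2]), 84.0, 969) 0.06106155905116917
handle (array([ 536.7, -282.7]), array([33. , 23.8]), 87.5, 108) 0.12448816690383756
boxtop (array([491.6, 104.1]), array([111. ,  78.7]), 34.6, 906) 0.06917341075144595
covertop (array([517.7,  62.9]), array([85.9, 17.6]), 34.5, 60) 0.0652160615071998 [0.5214 0.0628 0.0649]
top0 block (array([ 528.9, -282.6]), array([172.3,  75.5]), 84.4, 1274) 0.060771718988287184
handle (array([ 530.3, -282.5]), array([33.9, 23.8]), 83.1, 113) 0.12507213171491496
boxtop (array([486.8, 104.3]), array([110.1,  77.6]), 34.5, 957) 0.06921496635956935
covertop (array([514.3,  64. ]), array([83.2, 16.6]), 34.8, 122) 0.06498175904978996 [0.5145 0.0633 0.0649]
```

```bash
cat > mv.py <<'E'
import numpy as np
from scipy.spatial.transform import Rotation as Ro
def state():
    from cell import sense
    s=sense();return np.array(s["position"]),Ro.from_quat(s["tcp_rot"]),s
def yaw_err(R,ax):
    # signed turn about tool x (deg) so that tool y is along +-ax (world xy)
    y=R.apply([0,1,0]); a=np.array([*ax[:2],0.]);a/=np.linalg.norm(a)
    out=[]
    for s in(1,-1):
        t=R.inv().apply(s*a); out.append(np.degrees(np.arctan2(t[2],t[1])))
    return out
def plan(target,ax=None):
    p,R,s=state(); d=R.inv().apply(np.array(target)-p)*1000
    print("pos",p.round(4),"shift mm",d.round(1), "turn",None if ax is None else np.round(yaw_err(R,ax),1),"q",np.round(s["qpos"],2),"axes x",R.apply([1,0,0]).round(3),"y",R.apply([0,1,0]).round(3),"z",R.apply([0,0,1]).round(3))
E
python3 - <<'E'
from mv import *
plan((.5,.15,.25),(.995,-.10)); plan((.533,-.283,.23),(.995,-.10))
E
```

```text
pos [0.2369 0.5237 0.2479] shift mm [  -1.9 -232.1  393.8] turn [  71.4 -108.6] q [-1.19  0.71 -0.03  1.48  0.02  0.95 -0.08] axes x [-0.    -0.001 -1.   ] y [ 0.412  0.911 -0.001] z [ 0.911 -0.412  0.   ]
pos [0.2369 0.5237 0.2479] shift mm [  18.5 -613.   602.3] turn [  71.4 -108.6] q [-1.19  0.71 -0.03  1.48  0.02  0.95 -0.08] axes x [-0.    -0.001 -1.   ] y [ 0.412  0.911 -0.001] z [ 0.911 -0.412  0.   ]
```

>>> {"fn": "step_arm", "kwargs": {"rows": [[[0, -30, 50], 8], [[0, -60, 100], 16], [[0, -90, 150], 24], [[0, -120, 200], 32], [[0, -150, 250], 40], [[0, -180, 300], 48], [[0, -205, 350], 56], [[0, -232, 394], 64], [[0, -280, 415], 71], [[0, -325, 440], 71], [[0, -370, 465], 71], [[0, -420, 490], 71]], "gripper": 85}}

```text
time: 1.65
position: [0.5103, -0.0621, 0.2482]
tcp_rot: [0.523, 0.476, -0.523, 0.476]
contact_force: [0.3, -0.1, -0.0]
gripper_width: 0.0848
```

Run:
```python
from mv import *
plan((.533,-.283,.21),(.995,-.10))
```

```text
pos [ 0.5103 -0.0621  0.2482] shift mm [ 38.2  43.  217.8] turn [   0.4 -179.6] q [-0.07  0.63  0.23  1.71 -0.18  0.82  0.15] axes x [-0.  0. -1.] y [ 0.996 -0.092 -0.   ] z [-0.092 -0.996 -0.   ]
```

>>> {"fn": "step_arm", "kwargs": {"rows": [[[5, 10, 50], 0], [[12, 20, 100], 0], [[20, 30, 150], 0], [[30, 40, 190], 0.4], [[38, 43, 218], 0.4], [[38, 43, 218], 0.4], [[38, 43, 218], 0.4]]}}

```text
time: 2.52
position: [0.533, -0.2811, 0.2103]
tcp_rot: [0.524, 0.475, -0.524, 0.474]
contact_force: [-0.2, -0.0, -0.4]
gripper_width: 0.085
```

Run:
```python
from mv import *
from fit import *
from cell import snapshot
plan((.533,-.283,.21),(.995,-.10))
for n in ["wrist","top"]:
    d=snapshot(n);np.savez(n+"1.npz",**d);cv2.imwrite(f"pics/{n}1.png",d["image"][:,:,::-1])
    P=cloud(d)
    if n=="wrist":
        print("cam",-d["R"].T@d["t"],d["R"][2])
        m=sel(P,(.53,-.28),.11,.050,.068); print(n,"block",rect(P[m]), np.median(P[m][:,2]))
        m=sel(P,(.53,-.28),.04,.115,.14); print("handle",rect(P[m]),np.median(P[m][:,2]))
```

```text
pos [ 0.533  -0.2811  0.2103] shift mm [0.3 0.2 1.9] turn [   0. -180.] q [ 0.35  0.8   0.18  1.43 -0.16  0.92  0.47] axes x [-0.  0. -1.] y [ 0.995 -0.099 -0.   ] z [-0.099 -0.995 -0.   ]
cam [ 0.53797299 -0.21430626  0.33545154] [-0.02630854 -0.26613697 -0.96357614]
wrist block (array([ 529.5, -284.2]), array([169.5,  75.1]), 84.4, 10238) 0.061623389291272535
handle (array([ 531.3, -284.8]), array([33.1, 23.8]), 84.0, 1271) 0.12620336570519516
```

View pics/wrist1.png

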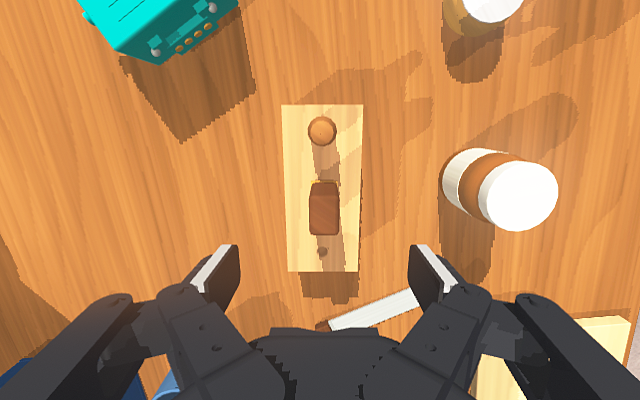

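The picture shows the block with the blade handle at (323,208) between the fingers' plane and the awl at (322,130) behind it. I descend.

Run:
```python
from mv import *
plan((.5313,-.2848,.088),(.9949,-.101))
```

```text
pos [ 0.5332 -0.2808  0.2106] shift mm [122.6  -1.5   4.2] turn [ 1.000e-01 -1.799e+02] q [ 0.35  0.8   0.18  1.43 -0.16  0.92  0.47] axes x [ 0.  0. -1.] y [ 0.995 -0.099  0.   ] z [-0.099 -0.995 -0.   ]
```

>>> {"fn": "step_arm", "kwargs": {"rows": [[[0, -1.5, 4], 0], [[40, -1.5, 4], 0], [[75, -1.5, 4], 0], [[100, -1.5, 4], 0], [[115, -1.5, 4], 0], [[122, -1.5, 4], 0], [[122, -1.5, 4], 0], [[122, -1.5, 4], 0]]}}

```text
time: 3.62
position: [0.5312, -0.2858, 0.0891]
tcp_rot: [0.525, 0.474, -0.524, 0.475]
contact_force: [0.0, 0.4, -0.4]
gripper_width: 0.0851
```

>>> {"fn": "step_arm", "kwargs": {"rows": [[[0, 0, 0], 0], [[0, 0, 0], 0], [[0, 0, 0], 0], [[0, 0, 0], 0], [[0, 0, 0], 0], [[0, 0, 0], 0]], "gripper": 10, "grip_force": 80}}

```text
time: 4.38
position: [0.531, -0.2857, 0.0886]
tcp_rot: [0.524, 0.474, -0.524, 0.474]
contact_force: [-0.4, 0.7, 6.1]
gripper_width: 0.0235
```

Run:
```python
from mv import *
plan((.5313,-.2848,.175),(.9949,-.101))
s=state()[2];print(s["contact_force"],s["gripper_width"])
from cell import snapshot
import cv2
d=snapshot("wrist");np.savez("wrist2.npz",**d);cv2.imwrite("pics/wrist2.png",d["image"][:,:,::-1])
```

```text
pos [ 0.531  -0.2857  0.0886] shift mm [-86.4   0.2  -0.9] turn [ 1.000e-01 -1.799e+02] q [ 0.37  0.97  0.14  1.53 -0.19  0.65  0.5 ] axes x [ 0. -0. -1.] y [ 0.995 -0.1    0.   ] z [-0.1   -0.995  0.   ]
[-0.42838804  0.66168675  6.0957372 ] 0.02346075575279092
```

View pics/wrist2.png

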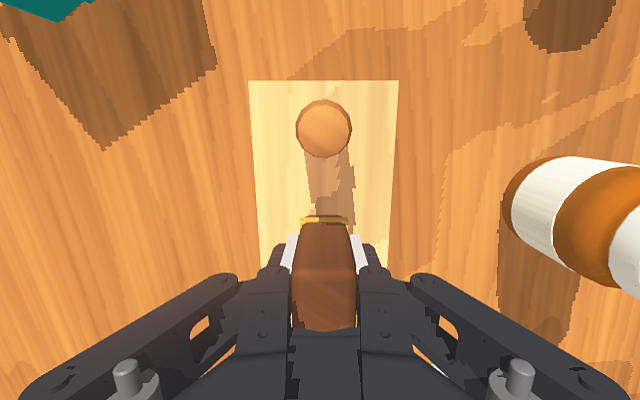

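Gripped: the handle is at (325,270) between the pads and the opening is 23.5 mm. I lift it straight up.

>>> {"fn": "step_arm", "kwargs": {"rows": [[[-15, 0, 0], 0], [[-40, 0, 0], 0], [[-75, 0, 0], 0], [[-115, 0, 0], 0], [[-145, 0, 0], 0], [[-155, 0, 0], 0], [[-155, 0, 0], 0]]}}

```text
time: 5.3
position: [0.5309, -0.2856, 0.2434]
tcp_rot: [0.524, 0.474, -0.524, 0.474]
contact_force: [0.6, 1.1, -1.4]
gripper_width: 0.0233
```

Run:
```python
from mv import *
bx=np.array([.568,-.823,0]);O=np.array([.512,.071,0])
plan(O+bx*.06+[0,0,.24],bx)
s=state()[2];print(s["contact_force"],s["gripper_width"])
```

```text
pos [ 0.5309 -0.2856  0.2434] shift mm [   3.4  -15.6 -307.2] turn [  49.6 -130.4] q [ 0.35  0.77  0.19  1.39 -0.16  1.    0.47] axes x [ 0. -0. -1.] y [ 0.995 -0.1    0.   ] z [-0.1   -0.995  0.   ]
[ 0.62893438  1.06377528 -1.41358428] 0.023271130475268034
```

>>> {"fn": "step_arm", "kwargs": {"rows": [[[0, 0, -20], 0], [[0, -2, -60], 8], [[0, -4, -110], 17], [[0, -8, -160], 26], [[0, -12, -210], 35], [[0, -14, -255], 43], [[0, -15, -290], 49.6], [[0, -15.6, -307], 49.6], [[0, -15.6, -307], 49.6], [[0, -15.6, -307], 49.6]]}}

```text
time: 6.55
position: [0.5459, 0.0201, 0.2432]
tcp_rot: [-0.675, -0.21, 0.675, -0.211]
contact_force: [-1.1, -0.4, -1.6]
gripper_width: 0.0233
```

```bash
cat > look.py <<'E'
from mv import *
from fit import *
from cell import snapshot
import sys
k=sys.argv[1]
p,R,s=state();print(p.round(4),"y",R.apply([0,1,0]).round(3),"q",np.round(s["qpos"],2),s["contact_force"].round(1),s["time"],s["gripper_width"])
for n in sys.argv[2:]:
    d=snapshot(n);np.savez(n+k+".npz",**d);cv2.imwrite(f"pics/{n}{k}.png",d["image"][:,:,::-1])
    P=cloud(d);im=d["image"].astype(int)
    grey=(abs(im[...,0]-im[...,2])<25)&(im[...,0]>90)
    m=sel(P,(.49,.1),.08,.06,.08)&grey;q=P[m]; print(n,"boxtop",rect(q),np.median(q[:,2]))
    org=(im[...,0]>190)&(im[...,2]<80)&(im[...,1]<180)
    m=sel(P,(.52,.08),.08,.058,.08)&org;q=P[m]; print("covertop",rect(q),np.median(q[:,2]),q.mean(0).round(4))
E
python3 look.py 3 wrist scene top
```

```text
[0.5459 0.0201 0.2432] y [ 0.569 -0.823  0.   ] q [-0.35  0.72  0.51  1.61 -0.41  0.92 -0.67] [-1.1 -0.4 -1.6] 6.55 0.0232815694650866
wrist boxtop (array([486.8, 102.6]), array([108.9,  79.5]), 34.5, 6148) 0.06957953202430305
covertop (array([513.9,  62.2]), array([83.8, 18.1]), 34.8, 183) 0.06535495751534366 [0.5137 0.0602 0.0651]
scene boxtop (array([491.6, 103.7]), array([112.1,  79.7]), 34.9, 909) 0.06925129494515717
covertop (array([518.7,  63.6]), array([86.1, 17.8]), 34.3, 46) 0.0645319607860774 [0.5255 0.0661 0.0644]
top boxtop (array([0., 0.]), array([0., 0.]), 0.0, 0) nan
covertop (array([0., 0.]), array([0., 0.]), 0.0, 0) nan [nan nan nan]
  return _methods._mean(a, axis=axis, dtype=dtype,
  ret = ret.dtype.type(ret / rcount)
look.py:13: RuntimeWarning: Mean of empty slice.
  m=sel(P,(.52,.08),.08,.058,.08)&org;q=P[m]; print("covertop",rect(q),np.median(q[:,2]),q.mean(0).round(4))
  ret = um.true_divide(
```

View pics/wrist3.png

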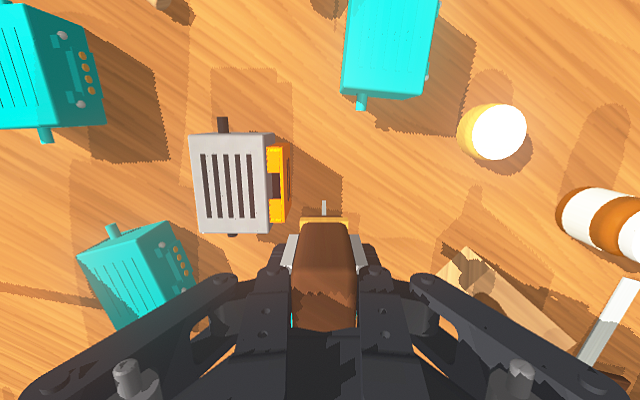

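The picture shows the grey box with the orange cover at (277,185), the dark notch in its top edge, and the blade hanging below the handle at (323,208). I move over the notch and stop above it to check.

Run:
```python
from mv import *
bx=np.array([.5678,-.8231,0])
plan(np.array([.5135,.0643,.165]),bx)
```

```text
pos [0.5461 0.0203 0.2434] shift mm [ 78.3 -54.7   1.8] turn [   0. -180.] q [-0.35  0.72  0.51  1.61 -0.41  0.92 -0.67] axes x [ 0. -0. -1.] y [ 0.568 -0.823  0.   ] z [-0.823 -0.568  0.   ]
```

>>> {"fn": "step_arm", "kwargs": {"rows": [[[0, -20, 0], 0], [[10, -40, 2], 0], [[30, -54.5, 2], 0], [[55, -54.5, 2], 0], [[72, -54.5, 2], 0], [[76, -54.5, 2], 0], [[76, -54.5, 2], 0], [[76, -54.5, 2], 0]]}}

```text
time: 7.7
position: [0.5138, 0.065, 0.1679]
tcp_rot: [0.675, 0.211, -0.675, 0.211]
contact_force: [0.6, -0.3, -0.5]
gripper_width: 0.0235
```

```bash
python3 look.py 4 wrist scene 2>/dev/null
python3 - <<'E'
from h import *
a=dict(np.load("scene4.npz"));b=dict(np.load("wrist4.npz"))
for n,d,c in(("s",a,(.5135,.0643,.07)),("w",b,(.5135,.0643,.07))):
    u,v=proj(d,c)[0].astype(int);print(n,u,v)
    x0=max(0,min(560,u-40));y0=max(0,min(340,v-30))
    cv2.imwrite(f"pics/{n}4c.png",cv2.resize(d["image"][y0:y0+60,x0:x0+80],None,fx=8,fy=8,interpolation=cv2.INTER_CUBIC)[:,:,::-1])
E
```

```text
[0.5138 0.065  0.1679] y [ 0.569 -0.823  0.   ] q [-0.42  0.78  0.43  1.8  -0.5   0.67 -0.66] [ 0.6 -0.3 -0.5] 7.7 0.023538373388145
wrist boxtop (array([486.5, 102.9]), array([109.1,  78.9]), 34.4, 9312) 0.06957507608413643
covertop (array([527.7,  71.2]), array([51.2, 17. ]), 34.3, 198) 0.06547142176091106 [0.5345 0.0753 0.0653]
scene boxtop (array([491. , 103.2]), array([111.6,  78.7]), 34.0, 837) 0.06914128040800294
covertop (array([518.2,  63.5]), array([85.6, 17.6]), 34.7, 56) 0.06461706137719894 [0.5319 0.0695 0.0648]
s 353 215
w 324 205
```

View pics/wrist4.png

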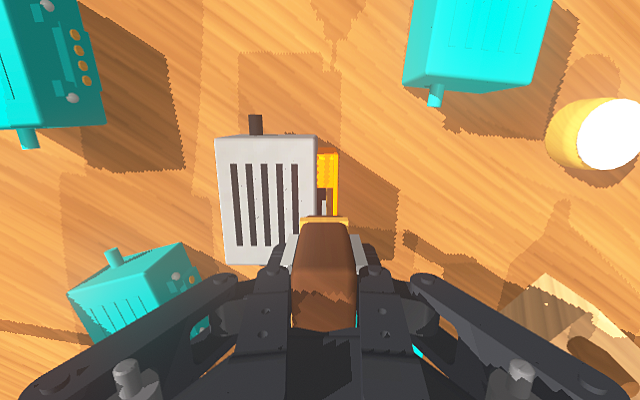

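View pics/s4c.png

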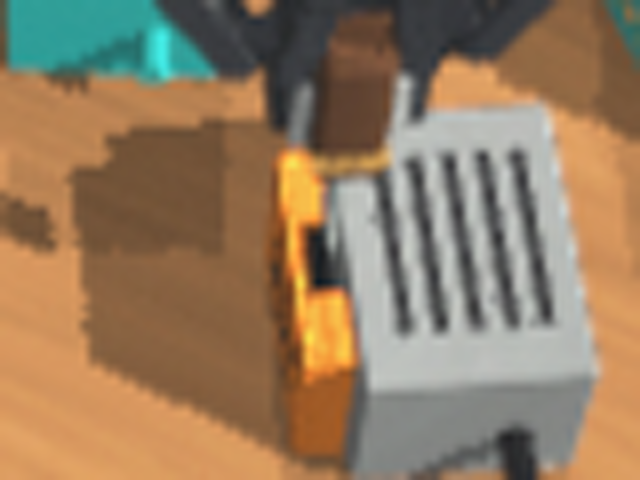

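Run:
```python
from h import *
b=dict(np.load("wrist4.npz"));a=dict(np.load("wrist3.npz"))
im=cv2.resize(b["image"][140:230,270:370],None,fx=6,fy=6,interpolation=cv2.INTER_CUBIC)
im2=cv2.resize(a["image"][130:240,240:350],None,fx=5,fy=5,interpolation=cv2.INTER_CUBIC)
bx=np.array([.5678,-.8231]);by=np.array([.8231,.5678]);O=np.array([.4868,.1027])+.04*bx
for I,d,x0,y0,f in((im,b,270,140,6),(im2,a,240,130,5)):
  for x,y in [(0,-15),(14,-15),(14,15),(0,15),(18,42),(18,-42),(0,42)]:
    q=proj(d,[*(O+bx*x/1e3+by*y/1e3),.066])[0]
    cv2.circle(I,(int((q[0]-x0+.5)*f),int((q[1]-y0+.5)*f)),3,(255,0,255),-1)
cv2.imwrite("pics/w4d.png",im[:,:,::-1]);cv2.imwrite("pics/w3d.png",im2[:,:,::-1])
```

```text
(no output)
```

View pics/w4d.png

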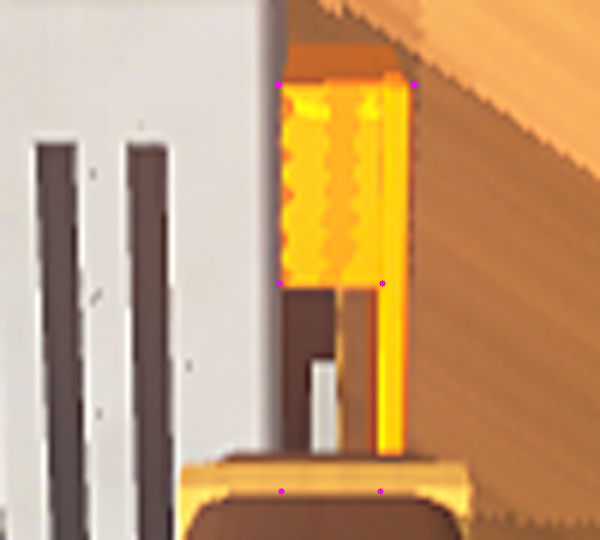

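View pics/w3d.png

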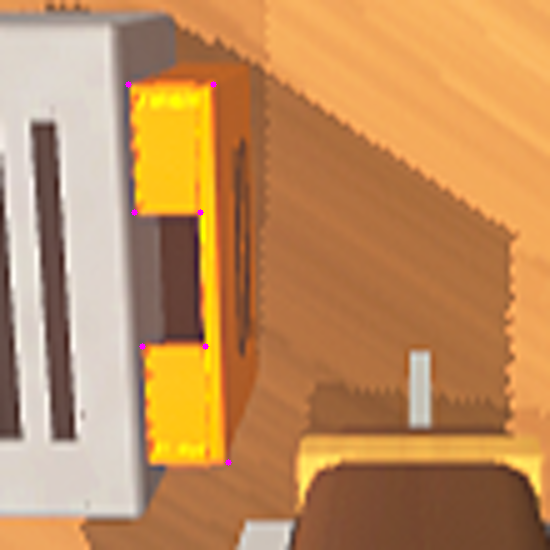

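The overlay matches the notch corners to under 1 mm, and the blade tip (steel strip at w4d (322,400)) hangs over the gap, centred. I insert it.

>>> {"fn": "step_arm", "kwargs": {"rows": [[[6, 0, 0], 0], [[14, 0, 0], 0], [[22, 0, 0], 0], [[30, 0, 0], 0], [[36, 0, 0], 0], [[41, 0, 0], 0], [[41, 0, 0], 0], [[41, 0, 0], 0]]}}

```text
time: 8.8
position: [0.5135, 0.065, 0.1265]
tcp_rot: [0.675, 0.211, -0.675, 0.211]
contact_force: [-0.7, 1.2, -1.3]
gripper_width: 0.0231
```

```bash
python3 look.py 5 wrist scene 2>/dev/null
python3 - <<'E'
from h import *
a=dict(np.load("scene5.npz"));cv2.imwrite("pics/s5c.png",cv2.resize(a["image"][180:250,310:400],None,fx=7,fy=7,interpolation=cv2.INTER_CUBIC)[:,:,::-1])
E
```

```text
[0.5135 0.065  0.1265] y [ 0.569 -0.823  0.   ] q [-0.39  0.85  0.38  1.84 -0.54  0.56 -0.62] [-0.7  1.2 -1.3] 8.8 0.023089537052027157
wrist boxtop (array([492.9, 102.5]), array([99.1, 86.5]), 34.4, 11777) 0.06957143395471445
covertop (array([533.4,  75.1]), array([37.4, 17. ]), 34.6, 327) 0.0653724292888887 [0.5366 0.0768 0.065 ]
scene boxtop (array([493.8, 100.5]), array([110.5,  86.9]), 33.7, 762) 0.06912600626801342
covertop (array([528.8,  70.7]), array([60.1, 17.7]), 34.6, 64) 0.06525677974697625 [0.5395 0.0764 0.0652]
```

View pics/s5c.png

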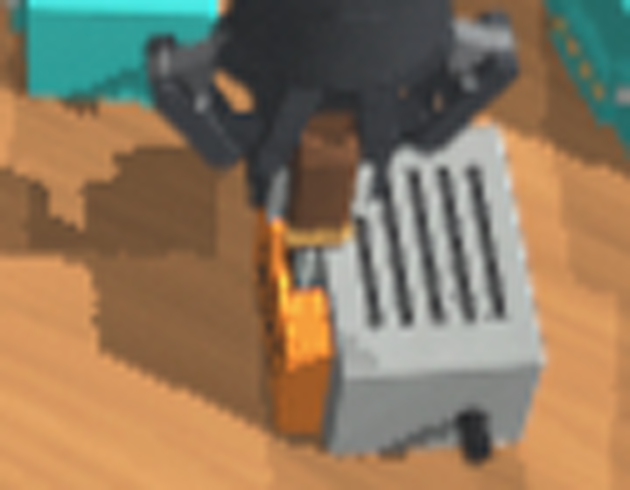

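>>> {"fn": "step_arm", "kwargs": {"rows": [[[0, 3, 0], 0], [[0, 6, 0], 0], [[0, 8, 0], 0], [[0, 10, 0], 0], [[0, 12, 0], 0], [[0, 14, 0], 0], [[0, 16, 0], 0], [[0, 18, 0], 0], [[0, 18, 0], 0]]}}

```text
time: 10.02
position: [0.5239, 0.0499, 0.1263]
tcp_rot: [0.675, 0.21, -0.675, 0.211]
contact_force: [0.5, 0.8, -2.2]
gripper_width: 0.0228
```

```bash
python3 look.py 6 wrist scene 2>/dev/null
python3 - <<'E'
from h import *
a=dict(np.load("scene6.npz"));b=dict(np.load("wrist6.npz"))
x=cv2.resize(a["image"][180:250,310:400],None,fx=5,fy=5);y=cv2.resize(b["image"][0:350,160:460],None,fx=1,fy=1)
cv2.imwrite("pics/s6c.png",np.hstack([x,y])[:,:,::-1])
E
```

```text
[0.5239 0.0499 0.1263] y [ 0.568 -0.823  0.   ] q [-0.35  0.86  0.38  1.81 -0.53  0.58 -0.61] [ 0.5  0.8 -2.2] 10.025 0.022831206467333068
wrist boxtop (array([494.9,  93. ]), array([106.9, 105.2]), 34.6, 12673) 0.0694748715868763
covertop (array([0., 0.]), array([0., 0.]), 0.0, 0) nan [nan nan nan]
scene boxtop (array([499.1,  92.8]), array([112. , 105.3]), 34.9, 848) 0.06925300607470405
covertop (array([0., 0.]), array([0., 0.]), 0.0, 0) nan [nan nan nan]
```

View pics/s6c.png

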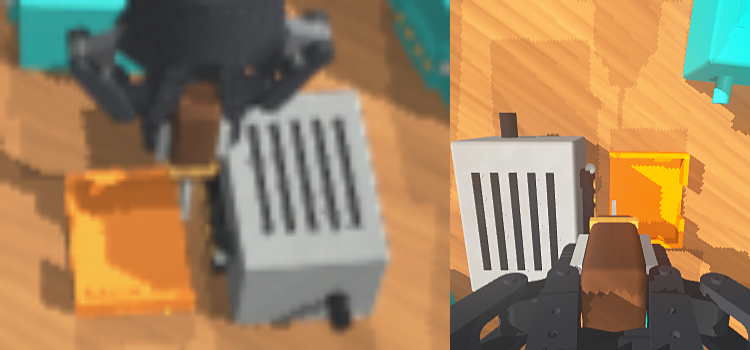

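The pictures show the cover off and flat on its front beside the box (s6c (130,245)). I lift the blade away and go back over the block.

>>> {"fn": "step_arm", "kwargs": {"rows": [[[-15, 0, 0], 0], [[-45, 0, 0], 0], [[-85, 0, 0], 0], [[-115, 0, 0], 0], [[-120, 0, 0], 0], [[-120, 0, 0], 0]]}}

```text
time: 10.88
position: [0.5235, 0.0504, 0.2463]
tcp_rot: [-0.675, -0.211, 0.675, -0.211]
contact_force: [0.2, -0.1, -2.2]
gripper_width: 0.0232
```

```bash
python3 look.py 7 2>/dev/null
python3 - <<'E'
from mv import *
plan((.531,-.2857,.243),(.9949,-.101))
E
```

```text
[0.5235 0.0504 0.2463] y [ 0.569 -0.822 -0.   ] q [-0.43  0.69  0.52  1.68 -0.42  0.89 -0.71] [ 0.2 -0.1 -2.2] 10.875 0.02323363619544321
pos [0.5235 0.0504 0.2463] shift mm [  3.2 280.7 185.1] turn [-49.5 130.5] q [-0.43  0.69  0.52  1.68 -0.42  0.89 -0.71] axes x [-0.  0. -1.] y [ 0.569 -0.822 -0.   ] z [-0.822 -0.569  0.   ]
```

>>> {"fn": "step_arm", "kwargs": {"rows": [[[0, 20, 15], -4], [[0, 60, 40], -12], [[0, 105, 70], -21], [[0, 150, 100], -30], [[0, 195, 130], -38], [[0, 235, 155], -45], [[0, 265, 175], -49.5], [[1, 280.7, 185], -49.5], [[1, 280.7, 185], -49.5], [[1, 280.7, 185], -49.5]]}}

```text
time: 12.12
position: [0.5315, -0.2844, 0.245]
tcp_rot: [0.525, 0.474, -0.525, 0.474]
contact_force: [-0.3, 0.5, -0.6]
gripper_width: 0.0232
```

Run:
```python
from mv import *
from fit import *
from cell import snapshot
plan((.531,-.2857,.165),(.9949,-.101))
p,R,s=state();tx,ty,tz=R.as_matrix().T
d=snapshot("wrist");np.savez("wrist8.npz",**d);cv2.imwrite("pics/wrist8.png",d["image"][:,:,::-1])
P=cloud(d);m=sel(P,(.53,-.28),.11,.050,.068);print("block",rect(P[m]))
d=snapshot("scene");np.savez("scene8.npz",**d);cv2.imwrite("pics/s8c.png",cv2.resize(d["image"][90:230,180:360],None,fx=4,fy=4,interpolation=cv2.INTER_CUBIC)[:,:,::-1])
```

```text
pos [ 0.5315 -0.2844  0.245 ] shift mm [80.  -0.3  1.5] turn [ -0. 180.] q [ 0.35  0.76  0.19  1.38 -0.15  1.01  0.47] axes x [-0.     0.001 -1.   ] y [ 0.995 -0.101 -0.001] z [-0.101 -0.995 -0.001]
block (array([ 530.8, -272.2]), array([144.3,  75.2]), 84.3, 7250)
```

View pics/wrist8.png

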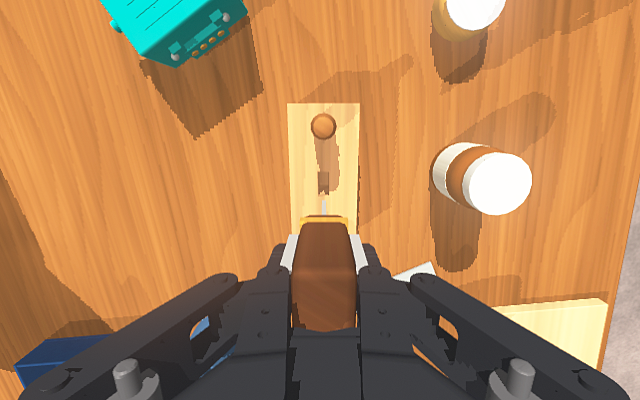

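View pics/s8c.png

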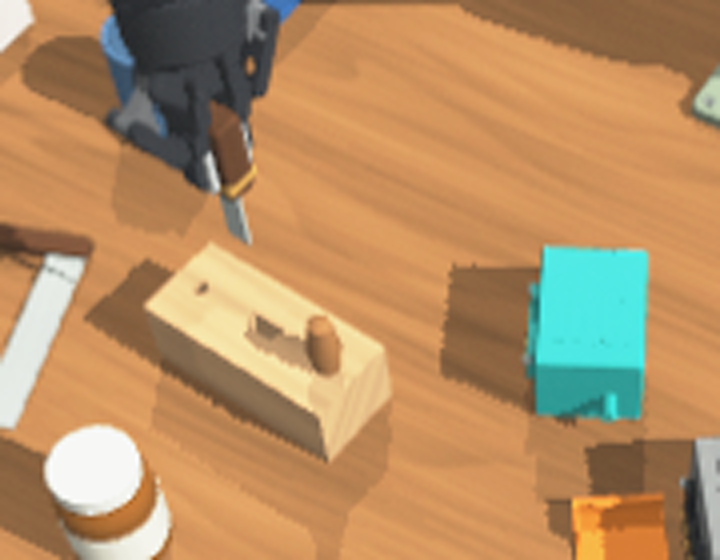

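The handle sits in the grip as before (band at (325,218)), with the slot at (323,182) in line and the awl at (323,126). I lower it to the recorded home pose.

>>> {"fn": "step_arm", "kwargs": {"rows": [[[0, -0.5, 1.5], 0], [[30, -0.5, 1.5], 0], [[60, -0.5, 1.5], 0], [[78, -0.5, 1.5], 0], [[78, -0.5, 1.5], 0]]}}

```text
time: 12.85
position: [0.5302, -0.2869, 0.1666]
tcp_rot: [-0.525, -0.474, 0.525, -0.473]
contact_force: [0.2, -0.4, -1.5]
gripper_width: 0.0231
```

Run:
```python
from mv import *
from fit import *
from cell import snapshot
plan((.531,-.2857,.0886),(.9949,-.101))
d=snapshot("wrist");np.savez("wrist9.npz",**d)
im=cv2.resize(d["image"][60:240,240:420],None,fx=3,fy=3,interpolation=cv2.INTER_CUBIC)
by=np.array([.101,.9949]);bx=np.array([.9949,-.101])
for x,y in[(-6,13.5),(6,13.5)]:
    q=proj(d,[*(np.array([.5295,-.2842])+bx*x/1e3+by*y/1e3),.062])[0];cv2.circle(im,(int((q[0]-240)*3),int((q[1]-60)*3)),3,(255,0,255),-1)
d=snapshot("scene")
i2=cv2.resize(d["image"][130:220,200:300],None,fx=6,fy=6,interpolation=cv2.INTER_CUBIC)[:540]
cv2.imwrite("pics/c9.png",cv2.resize(np.hstack([im,i2]),None,fx=.7,fy=.7)[:,:,::-1])
```

```text
pos [ 0.5302 -0.2869  0.1666] shift mm [78.   0.8 -1.2] turn [ -0. 180.] q [ 0.37  0.86  0.16  1.48 -0.17  0.82  0.49] axes x [-0.002  0.001 -1.   ] y [ 0.995 -0.102 -0.002] z [-0.102 -0.995 -0.001]
```

View pics/c9.png

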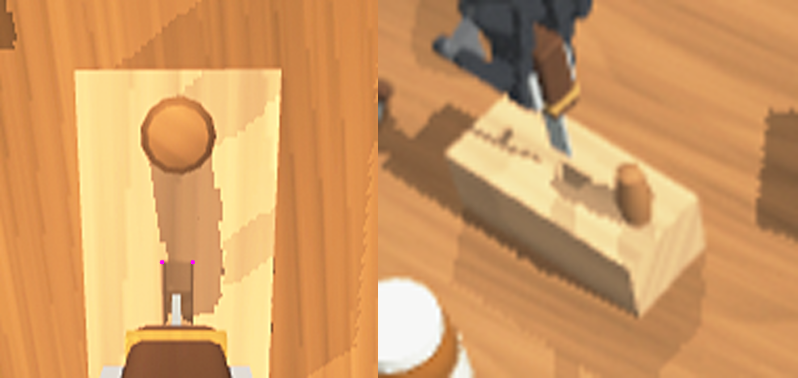

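The slot corners match the overlay and the blade is centred over the slot (c9 (177,305)). I insert it.

>>> {"fn": "step_arm", "kwargs": {"rows": [[[12, 0.3, -1.2], 0], [[25, 0.3, -1.2], 0], [[38, 0.3, -1.2], 0], [[50, 0.3, -1.2], 0], [[60, 0.3, -1.2], 0], [[68, 0.3, -1.2], 0], [[74, 0.3, -1.2], 0], [[77, 0.3, -1.2], 0], [[77, 0.3, -1.2], 0], [[77, 0.3, -1.2], 0]]}}

```text
time: 14.2
position: [0.5311, -0.2862, 0.0906]
tcp_rot: [0.525, 0.474, -0.525, 0.474]
contact_force: [-0.2, -0.2, -1.0]
gripper_width: 0.0232
```

```bash
python3 look.py 10 2>/dev/null
```

```text
[ 0.5311 -0.2862  0.0906] y [ 0.995 -0.102  0.   ] q [ 0.38  0.96  0.14  1.53 -0.19  0.66  0.5 ] [-0.2 -0.2 -1. ] 14.2 0.023231912457634542
```

Entered with no side force and 2 mm left. I lower the rest, then release.

>>> {"fn": "step_arm", "kwargs": {"rows": [[[1, 0, 0], 0], [[2, 0, 0], 0], [[2.5, 0, 0], 0], [[2.5, 0, 0], 0]]}}

```text
time: 14.7
position: [0.531, -0.2861, 0.0886]
tcp_rot: [0.525, 0.474, -0.525, 0.474]
contact_force: [-3.5, 2.8, 13.0]
gripper_width: 0.0231
```

>>> {"fn": "step_arm", "kwargs": {"rows": [[[0, 0, 0], 0], [[0, 0, 0], 0], [[0, 0, 0], 0], [[0, 0, 0], 0], [[0, 0, 0], 0], [[0, 0, 0], 0], [[0, 0, 0], 0]], "gripper": 60}}

```text
time: 15.58
position: [0.5309, -0.2861, 0.0878]
tcp_rot: [-0.525, -0.474, 0.525, -0.474]
contact_force: [0.1, 0.9, 0.5]
gripper_width: 0.0598
```

>>> {"fn": "step_arm", "kwargs": {"rows": [[[-10, 0, 0], 0], [[-30, 0, 0], 0], [[-60, 0, 0], 0], [[-100, 0, 0], 0], [[-130, 0, 0], 0], [[-140, 0, 0], 0], [[-140, 0, 0], 0]]}}

```text
time: 16.45
position: [0.531, -0.2861, 0.2281]
tcp_rot: [0.525, 0.474, -0.525, 0.474]
contact_force: [-0.8, -0.4, -1.1]
gripper_width: 0.0601
```

Run:
```python
from fit import *
from mv import *
from cell import snapshot
p,R,s=state();print(p,s["contact_force"],s["time"],s["gripper_width"])
for n in("wrist","scene","top"):
    d=snapshot(n);np.savez(n+"11.npz",**d);P=cloud(d);im=d["image"].astype(int)
    cv2.imwrite(f"pics/{n}11.png",d["image"][:,:,::-1])
    m=sel(P,(.53,-.285),.04,.115,.14);print(n,"handle",rect(P[m]),np.median(P[m][:,2]))
    m=sel(P,(.53,-.28),.11,.050,.068); print("block",rect(P[m]))
    if n=="scene":
        org=(im[...,0]>150)&(im[...,2]<60)&(im[...,0]-im[...,1]>60)
        m=sel(P,(.53,.04),.09,-.01,.08)&org;q=P[m];print("cover",rect(q),np.percentile(q[:,2],[2,50,98]))
```

```text
[ 0.53097572 -0.28606905  0.22805391] [-0.76973679 -0.36269711 -1.08721035] 16.45 0.06014662079304987
wrist handle (array([ 529.5, -285.5]), array([33.4, 23. ]), 83.9, 1116) 0.12618817065239885
block (array([ 529.5, -284.7]), array([170.5,  75.2]), 84.4, 9391)
scene handle (array([ 534. , -283.1]), array([35.2, 24.1]), 85.6, 97) 0.12491198182607204
block (array([ 534.4, -282.9]), array([173.,  78.]), 84.5, 973)
cover (array([543.6,  27. ]), array([87.5, 66.7]), 33.8, 439) [-0.00061981  0.00394062  0.01787934]
top handle (array([ 528.9, -283.2]), array([34.3, 23.9]), 83.3, 111) 0.12467974013678827
block (array([ 531.3, -257.2]), array([121.7,  75.3]), 84.3, 832)
```

View pics/scene11.png

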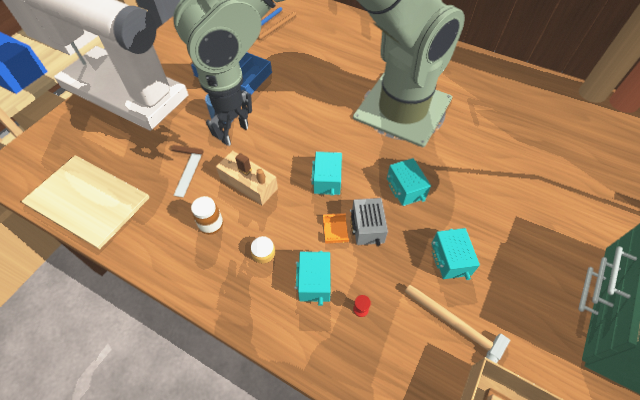

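View pics/wrist11.png

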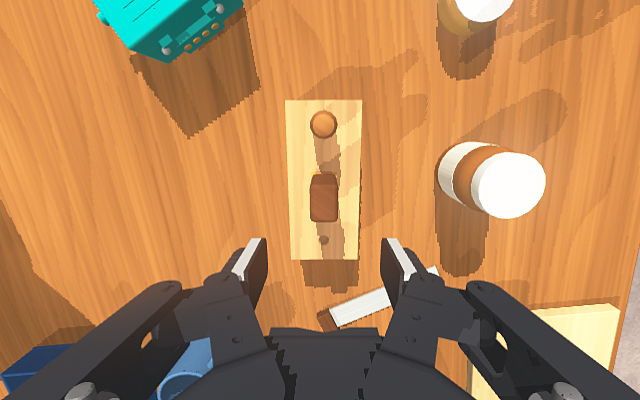

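The blade is home, with the handle top at 0.126 m as at the start and centred within 1 mm. The cover lies flat (plate at 4 mm, rim at 18 mm), the bystanders look unmoved, and the gripper is clear.

```bash
python3 -c "
from cell import close_job;print(close_job())"
```

```text
the job is handed in; nothing more can be done
None
```

The cover is off the box and lying flat on the bench, and the blade is back in its slot, fully home. I handed the job in at about 16.5 s of the 48 s allowed; no verdict was reported.

- **What I did:** I gripped the blade's handle and lowered its tip to about 45 mm above the bench in the cover's notch. I then pulled it 18 mm away from the box until the cover unsnapped and fell on its front, and put the blade back.
- **Cover:** it lies flat, with the plate about 4 mm up and the rim at 18 mm.
- **Blade:** the handle top is at 0.126 m, the same as at the start. The handle is within about 1 mm of the slot's centre by the wrist camera, and it looks upright.
- **Gripper and bystanders:** the gripper is open and clear, about 14 cm above where it let go of the blade. The bystanders look unmoved by eye; I did not measure them.
- **Disagreement:** the scene camera reads about 5 mm further in x than the wrist and top cameras. I used the wrist camera, because its overlay fit the notch and slot corners to under 1 mm. In the last check, with the arm over the block, the top camera saw only part of it, so its block centre (off by about 25 mm) was not usable.

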